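Find the concealed catch of the fittings case and press it

ROBOT

A 6-joint arm with a two-finger parallel gripper is mounted at the origin on a cart in front of the work surface, level with it; the furniture and walls round the work are solid. World frame = base frame: x ahead of the robot, y to its left, z up, the work surface at z = 0. Lengths are in mm, angles in rad, forces in N, time in s.
With the tool pointing down it reaches from about 375 to 900 mm from the base axis. Payload 3.1 kg.
Tool frame: the origin (TCP) lies on the mounting face of the last link; the fingertips stand tips_ahead ahead of it and the grasp point (between the pads) lies 155 mm ahead of it (tips_ahead is the distance from the TCP to the fingertips, in mm); z points along the fingers, x is the direction in which the jaws open and shut, and the axes are right-handed (so a half turn about z gives the same grasp; the last joint's range is limited). The gripper opens to 85 mm and grips with 20 to 120 N. Pads are 22 mm wide; open, the fingers measure 114 mm over their backs; the gripper's body (76 mm by 85 mm) begins 54 mm behind the grasp point. The pads swing forward as they close: fully open they stand 13 mm farther back than shut.
Start: joints at [1.137, 0.527, 1.433, -0, 1.181, -0.178], TCP at [157.493, 604.809, 404.71] pointing down, gripper open.
Joint ranges: [-3.08, 3.08], [-0.75, 2.2], [0.22, 2.44], [-1.43, 4.57], [0, 2.65], [-2.85, 2.85]. Speed limits (rad/s): [2.79, 2.79, 3.14, 3.14, 3.14, 3.14].

INTERFACE

Orientations are given as a unit quaternion [w, x, y, z].
In Python, from bench import * gives the robot as it stands. The module is installed in compiled form; this text tells all that it offers.
- The arm moves only by the tool send_rows, never from a script. Its argument "plan" is a list of rows, each a list of 5 numbers: the closure, from 0 (fully open) to 1 (shut), then the shift along the tool's x, y, z in m, then the turn about the tool's z in degrees. In form: [[grip, dx, dy, dz, roll], ...]. A call has 1 to 20 rows; each row shifts and turns the commanded pose from where the row before left it, along the tool's axes as they then stand; what a row does not reach is not made up. A row lasts 1/12 s, in which the tool goes at most 41.7 mm and 7.16 degrees, less where a joint would pass 70% of its speed; a pose out of reach is approached as far as the arm can. A call is refused whole if a number of a shift passes 0.0417 or a number of a turn 7.16, either way. A call with a gripper value outside its range is refused whole. The fingers move at their own pace and stop on an object; "newtons" is the grip in N (left out, the last holds). Time passes only in rows, so rows that do not move let the fingers close. It gives the time, the measured TCP pose, the force and the opening at its end, in the units of the state.
- get_state(): the state, without advancing time (a new reading comes with each control period).
- snapshot(name): name is "scene" or "top" or "wrist"; returns (picture, depth): 400x640x3 uint8, blue, green, red; 400x640 float32, mm along the optical axis (not along the pixel's ray), 0 where there is no reading.
- calibration(name): a dict with "mtx" (3x3 intrinsics, pixels), "k1" (the pictures are not rectified: a ray, as slopes to the right and down, at radius r is drawn at 1 + k1 r^2 times it, then the intrinsics apply), "pose" (4x4, takes a point from camera to world coordinates); the wrist camera has in their place "mount" (4x4, takes a point from camera to tool coordinates, whose origin is the TCP and whose axes are the tool frame's). Camera axes: x right, y down, z forward; pixel columns grow to the right and rows downward; lengths in mm; the calibration is good to about 2 mm. A picture is of the moment at which its call begins: read the wrist's pose just before it. calibration takes no time and is no camera call.
- sign_off(): hands the job in, once; it reports no verdict.
The state is a dict: "t": time; "joint_pos": joint angles; "qvel": joint speeds; "tau": joint torques, N m; "tcp_pos": TCP position; "tcp_rot": TCP orientation; "wrist_force": force on the tool from outside, world axes, zero at the start; "ft_torque": the same for the moment, N m; "width": opening from 0.0 (shut) to 1.0 (fully open).
Only numpy, scipy, OpenCV 4.12 (cv2) and the standard library are available. Lean on these libraries where they do the work, as an engineer would, in place of code of your own. Each camera call takes 0.05 s, during which the arm holds its last target.

TASK

The fittings case on the bench is shut, and its catch is hidden in the long flat grey panel on its top, a plate sunk just below the panel's face. Feel along the panel with closed fingertips until you find the catch, then press it fully in, so that it raises the blue hatch at the end of the case. Do not push or pry the hatch, leave the loose fittings where they stand, and finish with the hand clear.

Things in the scene. Friction and masses are not known exactly. Their poses are not given: they have to be found in the camera images.
- case: The closed fittings case, fixed to the bench: a low dark steel case 88 mm (x) by 338 mm (y), 50 mm high; origin at the centre of its underside, x across it, y along it towards the blue hatch, z up. Its top is level, all at 50 mm: a flat rigid grey panel from y = -161 to +79 mm, then the hatch from y = 85 to 161 mm.
- panel (a point): Centre of the grey panel's upper face (y = -41 mm on the case, axes as the case). The panel is 74 mm (x) by 240 mm (y). In it lies the catch, a plate of the same grey, 50 mm (x) by 40 mm (y), its face 2 mm below the panel's, with a 1 mm gap round it. From this point it is centred at x = 0 and y = -96, -48, 0, 48 or 96 mm: which one is not given, it must be felt or seen.
- catch (a joint): How far the catch plate is pressed straight down, m: 0 is out (as at the start), 0.006 fully in. It is stiff: it slides under about 8 N and stays where it is left, with no spring. It is a part of the grey panel (see there).
- hatch (a joint): Opening angle of the hatch, rad: 0 shut, 0.5 fully up. A linkage lifts it in step with the catch, fully up when the catch is fully in, and it stays there.
- hatch_edge (a point): Middle of the free edge of the blue hatch lid, on its upper face, at the end of the case. The lid is 73 mm (x) by 76 mm (y), 4 mm thick, and hinged along its other edge, next to the grey panel; as the hatch opens this edge rises about 36 mm.
- upright (a point): Point on the front edge of the fixed tall board that closes the bench on the right: 36 mm thick (y), from the floor to far above the arm, running back from this edge. The arm may start beside it: draw in, to within about 0.4 m of the base axis, before swinging past it.
- coupling_a: Bystander: grey pipe coupling standing on end, 44 mm across, 41 mm high; loose; origin at the centre of its underside.
- bushing_a: Bystander: rusty hex bushing, 48 x 55 mm, 32 mm high; loose; origin at the centre of its underside.
- union_a: Bystander: rusty pipe union, 47 x 54 mm, 47 mm high; loose; origin at the centre of its underside.
- reducer_a: Bystander: dark bell reducer, 54 mm across, 38 mm high; loose; origin at the centre of its underside.
- tee_iron: Bystander: dark iron tee, 66 x 61 mm, 49 mm high; loose; origin at the centre of its underside.

How it is judged (in metres and radians):
On the way:
1. the catch is pressed fully in (value of joint catch above 0.005 m), for 0.2 s.
At the end, for the whole second after the job is handed in: The catch is in by more than 5 of its 6 mm and the hatch stands open by more than 0.4 rad; every loose fitting is at rest within 20 mm of where it stood (value of joint catch above 0.005 m and value of joint hatch above 0.4 rad and distance of each of coupling_a, bushing_a, union_a, reducer_a, tee_iron from where it was at the start of the episode below 0.02 m and linear speed of each of coupling_a, bushing_a, union_a, reducer_a, tee_iron below 0.02 m/s); the robot touches nothing.
It fails at once if the hatch is pushed, pried or held by the robot (more than 2 N) (contact force between any of the fingers, the arm and hatch above 2 N).
It fails at once if a loose fitting is shoved or carried more than 20 mm (distance of any of coupling_a, bushing_a, union_a, reducer_a, tee_iron from where it was at the start of the episode above 0.02 m).
It fails at once if a loose fitting is lifted off the bench (height (world z) of any of coupling_a, bushing_a, union_a, reducer_a, tee_iron above 0.015 m).
It also fails if it takes over 51 s, if anything falls off the work surface, if the arm or the gripper's body presses on something with over 40 N, if the wrist force passes 120 N, or if a joint passes its speed limit or range.

## Working session

There is one attempt and no reset: what is moved stays moved. The work goes in short steps, Python scripts to look and compute and a tool call to move; the robot and the scene stay as the last step left them, time stands still between calls to the robot, and variables do not carry over. Pictures are saved under pics/ and viewed, and the job is handed in when it is done.

Besides the shell and the picture viewer there is one more tool, called as name(argument=value, ...), one argument or row to a line, values as JSON. send_rows: Moves the arm, as the interface text tells. Its arguments: {"type":"object","properties":{"plan":{"type":"array","items":{"type":"array","items":{"type":"number"}}},"newtons":{"type":"number"}},"required":["plan"]}

```bash
mkdir -p pics; python3 - <<'E'
from bench import *
import cv2,numpy as np
s=get_state();print(s)
for n in("scene","top","wrist"):
    p,d=snapshot(n);cv2.imwrite(f"pics/{n}0.png",p);np.save(f"pics/{n}0.npy",d);c=calibration(n);print(n,c)
E
```

```text
{'t': 0.0, 'joint_pos': array([ 1.13749628e+00,  5.28456980e-01,  1.43387478e+00,  5.81266984e-06,
        1.18136434e+00, -1.78514557e-01]), 'qvel': array([-2.05315846e-04,  1.05272904e-03,  5.17901856e-04,  2.06778256e-03,
       -1.69676775e-03, -9.57283545e-05]), 'tau': array([-7.67579222e-04, -4.42354381e+01, -1.78023434e+01, -3.81906411e-04,
        8.49553559e-03, -1.32274437e-05]), 'tcp_pos': array([157.36190765, 604.52306545, 403.74760823]), 'tcp_rot': array([ 4.82804829e-04,  7.91213811e-01,  6.11538715e-01, -9.34361032e-04]), 'wrist_force': array([-0.41073555, -0.24622039,  0.91262957]), 'ft_torque': array([ 0.01152395, -0.02471423,  0.00783971]), 'width': 0.9987344516666322}
scene {'mtx': array([[400.11694761,   0.        , 311.17478891],
       [  0.        , 400.11694761, 205.508022  ],
       [  0.        ,   0.        ,   1.        ]]), 'k1': -0.06497450462647783, 'pose': array([[ 8.06369426e-01, -2.83570127e-01,  5.18995502e-01,
        -1.36455814e+02],
       [-5.91350552e-01, -3.99264228e-01,  7.00637282e-01,
        -8.47273526e+02],
       [ 8.53653570e-03, -8.7
[... 535 characters left out ...]
e-02, -1.13724183e-01, -9.93446959e-01,
         1.89775662e+03],
       [ 0.00000000e+00,  0.00000000e+00,  0.00000000e+00,
         1.00000000e+00]])}
wrist {'mtx': array([[289.49619386,   0.        , 315.01303468],
       [  0.        , 289.49619386, 198.30245714],
       [  0.        ,   0.        ,   1.        ]]), 'k1': 0.007653089349606879, 'mount': array([[ 9.99998946e-01,  1.30517041e-03, -6.35354616e-04,
        -1.08641305e+00],
       [-1.05682767e-03,  9.54652633e-01,  2.97720060e-01,
        -7.68411941e+01],
       [ 9.95118371e-04, -2.97719075e-01,  9.54653006e-01,
         3.10970403e+01],
       [ 0.00000000e+00,  0.00000000e+00,  0.00000000e+00,
         1.00000000e+00]])}
```

View pics/scene0.png

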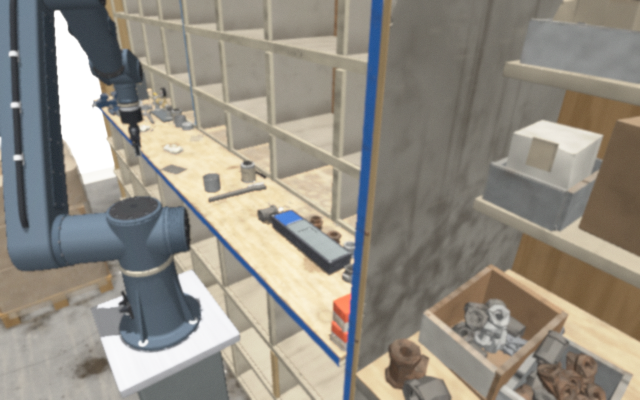

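View pics/top0.png

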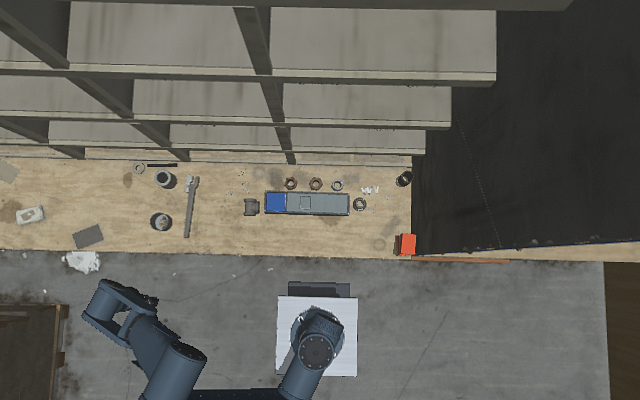

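View pics/wrist0.png

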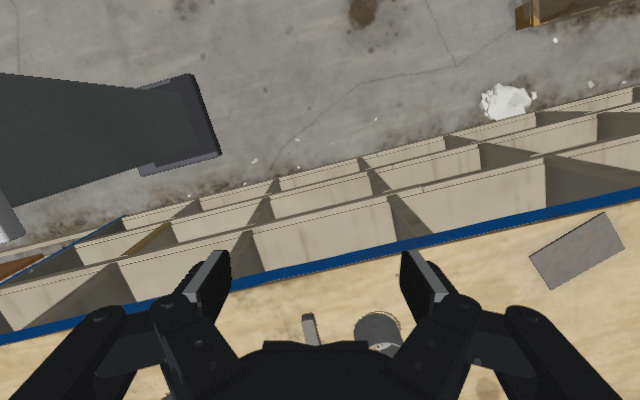

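The top view shows the case at about (307,203), with the blue hatch to the left and a faint rectangle near (305,202). I'll zoom in and measure.

```bash
cat > h.py <<'E'
from bench import *
import cv2,numpy as np
def rays(cal,pose,uv):
    uv=np.atleast_2d(np.float64(uv));K=cal["mtx"];k=cal["k1"]
    n=cv2.undistortPoints(uv[:,None],K,np.array([k,0,0,0.]))[:,0]
    d=np.c_[n,np.ones(len(n))]@pose[:3,:3].T
    return pose[:3,3],d
def plane(cal,pose,uv,z):
    o,d=rays(cal,pose,uv);return o+d*((z-o[2])/d[:,2])[:,None]
E
python3 - <<'E'
from h import *
c=calibration("top");P=c["pose"]
p=cv2.imread("pics/top0.png");d=np.load("pics/top0.npy")
cv2.imwrite("pics/z0.png",cv2.resize(p[150:270,230:430],None,fx=4,fy=4,interpolation=cv2.INTER_CUBIC))
hsv=cv2.cvtColor(p,cv2.COLOR_BGR2HSV)
m=cv2.inRange(hsv,(105,120,60),(125,255,255));m[:170]=0;m[235:]=0
cs,_=cv2.findContours(m,0,2);b=max(cs,key=cv2.contourArea);r=cv2.minAreaRect(b);print(r)
print("hatch",plane(c,P,cv2.boxPoints(r),50).round(1))
for n,uv in dict(pL=(287,203),pR=(349,204),catch=(305,202),tee=(251,207),up=(412,240)).items(): print(n,plane(c,P,uv,50).round(1),d[uv[1],uv[0]])
E
```

```text
((275.5, 201.5), (17.0, 19.0), 90.0)
hatch [[549.9 213.3  50. ]
 [551.8 137.9  50. ]
 [484.  135.6  50. ]
 [482.1 210.7  50. ]]
pL [[512.  128.7  50. ]] 1862.7991
pR [[ 514.3 -116.5   50. ]] 1854.2172
catch [[517.8  57.5  50. ]] 1862.3088
tee [[492.5 270.5  50. ]] 1869.3645
up [[ 378.9 -364.8   50. ]] 1762.4747
```

View pics/z0.png

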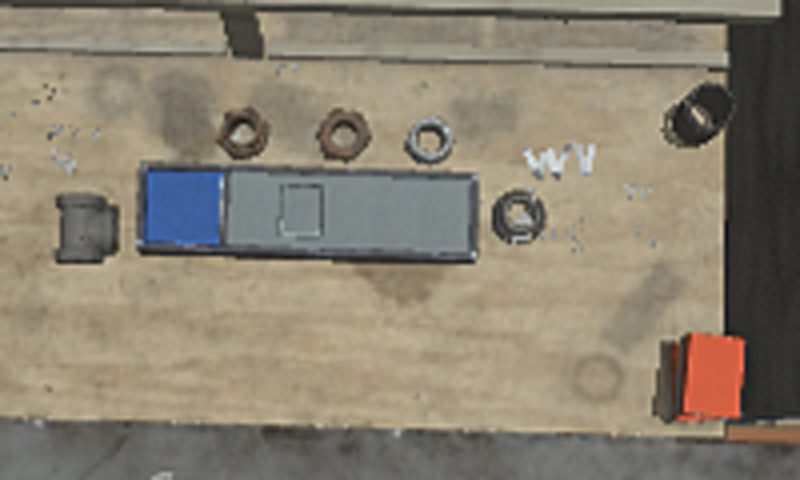

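The top view shows the catch outline at about (305,202), which is panel y≈+48. I'll move over it with the fingers shut and check with the wrist camera.

send_rows(
  plan=[
    [1,-0.02,0.022,0,0],
    [1,-0.022,0.024,0.003,0],
    [1,-0.022,0.024,0.003,0],
    [1,-0.022,0.024,0.003,0],
    [1,-0.022,0.024,0.003,0],
    [1,-0.022,0.024,0.003,0],
    [1,-0.022,0.024,0.003,0],
    [1,-0.022,0.024,0.003,0],
    [1,-0.022,0.024,0.003,0],
    [1,-0.022,0.024,0.003,0],
    [1,-0.022,0.024,0.003,0],
    [1,-0.022,0.024,0.003,0],
    [1,-0.022,0.024,0.003,0],
    [1,-0.022,0.024,0.003,0],
    [1,-0.022,0.024,0.003,0],
    [1,-0.022,0.024,0.003,0],
    [1,-0.022,0.024,0.003,0],
    [1,-0.022,0.024,0.003,0],
    [1,-0.02,0.022,0.003,0],
    [1,-0.01,0.012,0,0],
  ],
  newtons=40,
)

```text
t: 1.82
tcp_pos: [501.4, 74.9, 350.2]
tcp_rot: [0.0, 0.792, 0.61, 0.0]
wrist_force: [0.9, 0.3, -0.3]
width: 0.003
```

send_rows(
  plan=[
    [1,0,0,0,7],
    [1,0,0,0,7],
    [1,0,0,0,7],
    [1,0,0,0,7],
    [1,0,0,0,7],
    [1,0,0,0,7],
    [1,0,0,0,7],
    [1,0,0,0,7],
    [1,0,0,0,7],
    [1,0,0,0,7],
    [1,0,0,0,5],
    [1,0,0,0,0],
    [1,0,0,0,0],
    [1,0,0,0,0],
  ],
)

```text
t: 2.98
tcp_pos: [499.5, 77.8, 350.7]
tcp_rot: [-0.0, 1.0, 0.005, -0.0]
wrist_force: [0.8, -0.4, -0.4]
width: 0.002
```

```bash
python3 - <<'E'
from h import *
s=get_state();print(s['t'],s['tcp_pos'],s['tcp_rot'],s['wrist_force'],s['width'])
from scipy.spatial.transform import Rotation as R
p,d=snapshot("wrist");cv2.imwrite("pics/w1.png",p);np.save("pics/w1.npy",d)
T=np.eye(4);T[:3,:3]=R.from_quat(np.roll(s['tcp_rot'],-1)).as_matrix();T[:3,3]=s['tcp_pos'];np.save("pics/T1.npy",T);print(T.round(3))
p,d=snapshot("top");cv2.imwrite("pics/top1.png",p)
E
```

```text
2.9833 [499.45990874  77.84998088 350.73586552] [-6.04436231e-05  9.99989272e-01  4.62941367e-03 -1.40972628e-04] [ 0.7600244  -0.41258055 -0.36977397] 0.00209560988522978
[[ 1.00000e+00  9.00000e-03 -0.00000e+00  4.99460e+02]
 [ 9.00000e-03 -1.00000e+00  0.00000e+00  7.78500e+01]
 [-0.00000e+00 -0.00000e+00 -1.00000e+00  3.50736e+02]
 [ 0.00000e+00  0.00000e+00  0.00000e+00  1.00000e+00]]
```

View pics/w1.png

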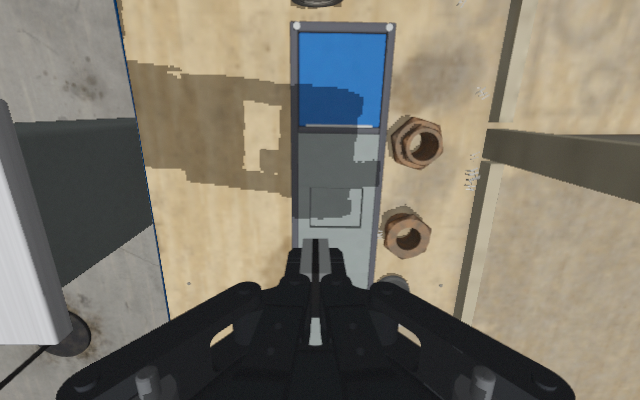

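The wrist view shows the catch outline from about (310,187) to (362,227), and blue hatch corners near (298,32), (387,32) and (299,127).

```bash
python3 - <<'E'
from h import *
c=calibration("wrist");T=np.load("pics/T1.npy");P=T@c["mount"];d=np.load("pics/w1.npy")
for n,uv in dict(c1=(310,187.5),c2=(362,188),c3=(361,227),c4=(310,227),cc=(336,207.3),h1=(299,32),h2=(387,32),h3=(380,128),h4=(299,127)).items():
    u,v=int(uv[0]),int(uv[1]); o,r=rays(c,P,uv); print(n,plane(c,P,uv,50 if n[0]=='h' else 49).round(1)[0], 'depth pt',(o+r[0]*d[v,u]).round(1))
p=cv2.imread("pics/w1.png");cv2.imwrite("pics/z1.png",cv2.resize(p[100:300,240:440],(800,800),interpolation=cv2.INTER_CUBIC)[:600])
c=calibration("top");p=cv2.imread("pics/top0.png")
for uv in [(305.5,202.5)]: print(plane(c,c["pose"],uv,50))
# depth profile across the panel
c=calibration("wrist")
for v in range(140,246,5):
    o,r=rays(c,P,(330,v)); print(v,(o+r[0]*d[v,330]).round(1),end=' ')
E
```

```text
c1 [493.5  79.3  49. ] depth pt [493.5  79.7  50.3]
c2 [543.8  79.3  49. ] depth pt [545.2  77.1  40.9]
c3 [545.2  38.5  49. ] depth pt [545.   39.   50.2]
c4 [493.7  37.9  49. ] depth pt [493.7  38.   49.1]
cc [519.3  59.3  49. ] depth pt [519.4  58.7  47.4]
h1 [483.7 212.4  50. ] depth pt [483.4 213.7  44.1]
h2 [556.3 213.1  50. ] depth pt [556.7 213.4  48.4]
h3 [556.6 136.1  50. ] depth pt [556.9 136.   49. ]
h4 [483.2 136.2  50. ] depth pt [483.2 136.1  48.7]
[[515.88456944  55.49902026  50.        ]]
140 [511.6 125.   50.2] 145 [511.7 120.5  50.6] 150 [511.9 115.7  49.7] 155 [512.  111.2  50.2] 160 [512.1 106.5  49.9] 165 [512.3 101.6  49.3] 170 [512.4  96.8  49.3] 175 [512.5  92.1  50.1] 180 [512.6  87.1  49.5] 185 [512.8  82.1  49.5] 190 [513.   76.7  48.1] 195 [513.1  71.5  47.5] 200 [513.2  66.5  48.1] 205 [513.4  61.1  47.4] 210 [513.5  55.8  47.4] 215 [513.7  50.6  47.7] 220 [513.9  44.7  46.5] 225 [513.9  39.7  47.5] 230 [514.   35.   49.2] 235 [514.1  29.6  49.6] 240 [514.2  24.2  49.9] 245 [514.3  18.8  50.5]
```

View pics/z1.png

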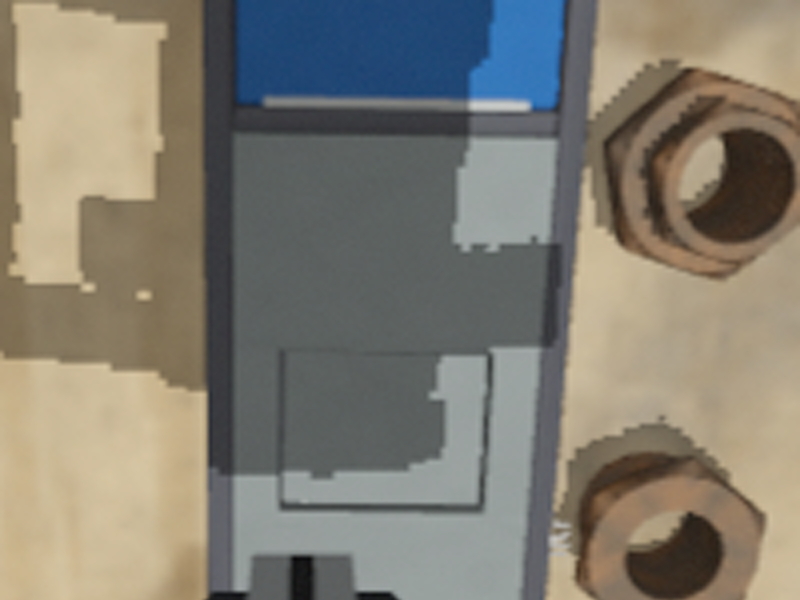

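Both the depth image (a 2 mm recess) and the outline (51 x 41 mm) put the catch at about (519, 58.5), which is panel y=+48. I'll move over it and go down.

send_rows(
  plan=[
    [1,0.01,0.01,0,0],
    [1,0.009,0.0095,0.01,0],
    [1,0,0,0.02,0],
    [1,0,0,0.02,0],
    [1,0,0,0.02,0],
    [1,0,0,0.015,0],
    [1,0,0,0.01,0],
    [1,0,0,0.005,0],
    [1,0,0,0,0],
    [1,0,0,0,0],
    [1,0,0,0,0],
  ],
)

```text
t: 4.0
tcp_pos: [519.3, 58.0, 251.4]
tcp_rot: [0.0, 1.0, 0.003, 0.001]
wrist_force: [1.1, -1.0, -0.8]
width: -0.001
```

```bash
python3 - <<'E'
from h import *
s=get_state();print(s['t'],s['tcp_pos'],s['tcp_rot'],s['wrist_force'],s['width'])
p,d=snapshot("wrist");cv2.imwrite("pics/w2.png",p);np.save("pics/w2.npy",d)
c=calibration("wrist");M=c["mount"]
for v in range(235,300,5):
    print(v,end=':')
    for u in (295,303,316,328,338):
        o,r=rays(c,M,(u,v));print((o+r[0]*d[v,u]).round(0),end=' ')
    print()
E
```

```text
4.0 [519.34210659  57.99984729 251.36585169] [1.06489419e-04 9.99993474e-01 3.49514302e-03 9.08077806e-04] [ 1.06314958 -1.01156296 -0.83058019] -0.0007698096488139176
235:[-14.   3. 203.] [ -9.   4. 204.] [ -0.   3. 203.] [  7.   4. 204.] [ 14.   4. 204.] 
240:[-14.   7. 203.] [ -7. -10. 167.] [ -0. -10. 168.] [  6. -10. 167.] [ 14.   7. 203.] 
245:[-14.  11. 204.] [ -7. -10. 162.] [ -0. -10. 161.] [  6. -10. 162.] [ 14.  11. 203.] 
250:[-11.  -6. 165.] [ -7. -10. 157.] [ -0.  -9. 158.] [  5. -10. 157.] [ 11.  -6. 165.] 
255:[-11.  -5. 160.] [ -7. -10. 152.] [ -0. -10. 151.] [  5. -10. 152.] [ 10.  -6. 159.] 
260:[-10.  -6. 154.] [ -6. -10. 148.] [ -1. -10. 146.] [  5. -10. 146.] [ 10.  -6. 154.] 
265:[-10.  -6. 149.] [ -6. -10. 142.] [ -1. -10. 143.] [  5. -10. 142.] [ 10.  -6. 149.] 
270:[-10.  -6. 145.] [ -6. -10. 138.] [ -1. -10. 138.] [  5. -10. 138.] [  9.  -6. 145.] 
275:[ -9. -12. 131.] [ -6. -12. 132.] [ -1.  -9. 136.] [  4. -11. 133.] [  8. -13. 130.] 
280:[ -9. -12. 129.] [ -6. -11. 130.] [ -1.  -7. 136.] [  4. -11. 129.] [  8. -13. 127.] 
285:[ -9. -11. 126.] [ -5. -11. 126.] [ -1.  -4. 136.] [  4. -11. 126.] [  8. -11. 126.] 
290:[ -8. -11. 123.] [ -5. -11. 124.] [ -1.  -2. 136.] [  4. -10. 124.] [  8. -10. 124.] 
295:[ -8. -11. 121.] [ -5. -11. 120.] [ -1.   1. 136.] [  4. -10. 121.] [  7. -11. 121.]
```

View pics/w2.png

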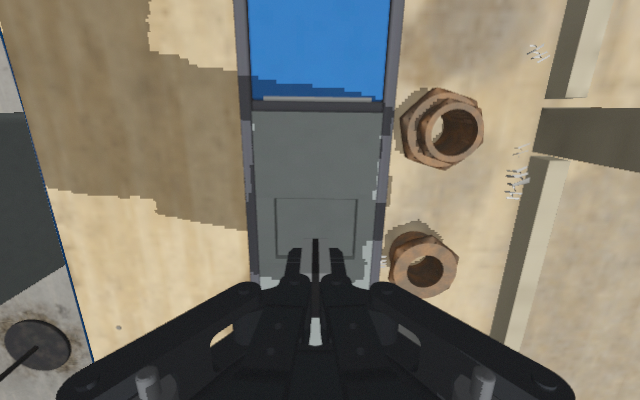

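The fingertips are 168–170 mm ahead of the TCP, so contact should come at TCP z≈217.

send_rows(
  plan=[
    [1,0,0,0.01,0],
    [1,0,0,0.01,0],
    [1,0,0,0.005,0],
    [1,0,0,0.002,0],
    [1,0,0,0.002,0],
    [1,0,0,0.001,0],
    [1,0,0,0,0],
    [1,0,0,0,0],
  ],
)

```text
t: 4.72
tcp_pos: [518.5, 58.3, 220.8]
tcp_rot: [-0.0, 1.0, 0.004, -0.0]
wrist_force: [-1.4, -0.0, 2.1]
width: -0.002
```

send_rows(
  plan=[
    [1,0,0,0.001,0],
    [1,0,0,0.001,0],
    [1,0,0,0,0],
    [1,0,0,0,0],
  ],
)

```text
t: 5.05
tcp_pos: [518.5, 58.3, 219.2]
tcp_rot: [-0.0, 1.0, 0.004, -0.0]
wrist_force: [-1.3, -0.2, 6.0]
width: -0.001
```

send_rows(
  plan=[
    [1,0,0,0.001,0],
    [1,0,0,0.001,0],
    [1,0,0,0,0],
    [1,0,0,0,0],
  ],
)

```text
t: 5.38
tcp_pos: [518.5, 58.3, 217.3]
tcp_rot: [-0.0, 1.0, 0.004, -0.0]
wrist_force: [-2.4, 0.4, 7.6]
width: -0.004
```

send_rows(
  plan=[
    [1,0,0,0.001,0],
    [1,0,0,0.001,0],
    [1,0,0,0,0],
    [1,0,0,0,0],
  ],
)

```text
t: 5.72
tcp_pos: [518.5, 58.3, 215.4]
tcp_rot: [-0.0, 1.0, 0.004, -0.0]
wrist_force: [-2.8, 0.6, 7.7]
width: -0.003
```

send_rows(
  plan=[
    [1,0,0,0.001,0],
    [1,0,0,0.001,0],
    [1,0,0,0,0],
    [1,0,0,0,0],
  ],
)

```text
t: 6.05
tcp_pos: [518.4, 58.3, 215.3]
tcp_rot: [0.0, 1.0, 0.004, 0.0]
wrist_force: [-5.9, 0.8, 23.3]
width: 0.003
```

send_rows(
  plan=[
    [1,0,0,0.001,0],
    [1,0,0,0.001,0],
    [1,0,0,0,0],
    [1,0,0,0,0],
  ],
)

```text
t: 6.38
tcp_pos: [518.3, 58.4, 215.2]
tcp_rot: [0.0, 1.0, 0.004, 0.001]
wrist_force: [-7.2, -0.4, 38.5]
width: -0.0
```

It slid about 6 mm at ~8 N, then hit a hard stop. I'll retreat and look.

send_rows(
  plan=[
    [1,0,0,0,0],
    [1,0,0,-0.005,0],
    [1,0,0,-0.01,0],
    [1,0,0,-0.02,0],
    [1,0,0,-0.025,0],
    [1,0,0,-0.025,0],
    [1,0,0,-0.025,0],
    [1,0,0,-0.02,0],
    [1,0,0,-0.01,0],
    [1,0,0,0,0],
    [1,0,0,0,0],
    [1,0,0,0,0],
  ],
)

```text
t: 7.38
tcp_pos: [518.3, 58.2, 349.5]
tcp_rot: [-0.0, 1.0, 0.003, -0.001]
wrist_force: [0.2, 0.4, -0.0]
width: -0.0
```

```bash
python3 - <<'E'
from h import *
from scipy.spatial.transform import Rotation as R
s=get_state();print(s['t'],s['tcp_pos'],s['wrist_force'])
p,d=snapshot("wrist");cv2.imwrite("pics/w3.png",p)
T=np.eye(4);T[:3,:3]=R.from_quat(np.roll(s['tcp_rot'],-1)).as_matrix();T[:3,3]=s['tcp_pos']
c=calibration("wrist");P=T@c["mount"]
hsv=cv2.cvtColor(p,cv2.COLOR_BGR2HSV);m=cv2.inRange(hsv,(100,120,60),(125,255,255))>0
m[:,:220]=0;m[:,480:]=0
v,u=np.nonzero(m&(d>0));o,r=rays(c,P,np.c_[u,v].astype(float));w=o+r*d[v,u][:,None]
A=np.c_[w[:,1],np.ones(len(w))];k=np.linalg.lstsq(A,w[:,2],rcond=None)[0];print("hatch angle",np.arctan(k[0]),"z max",w[:,2].max(),len(w))
for y in (65,75):
    pt=np.array([500 if 1 else 0,y,44.]);
# catch depth: points by 3D
V,U=np.mgrid[0:400,0:640];V=V.ravel();U=U.ravel();D=d.ravel();o,r=rays(c,P,np.c_[U,V].astype(float));w=o+r*D[:,None];g=D>0
i=g&(abs(w[:,0]-519)<20)&(w[:,1]>45)&(w[:,1]<74)&(w[:,2]<60);print("catch z",np.median(w[i,2]),i.sum())
i=g&(abs(w[:,0]-519)<25)&(w[:,1]>90)&(w[:,1]<125)&(w[:,2]<70);print("panel z",np.median(w[i,2]),i.sum())
E
```

```text
7.3833 [518.30134051  58.19942196 349.45827336] [ 0.19589899  0.39217237 -0.0276054 ]
hatch angle 0.49092025175017207 z max 87.33944746177869 9352
catch z 41.83454429029638 1154
panel z 49.781052179262076 2137
```

View pics/w3.png

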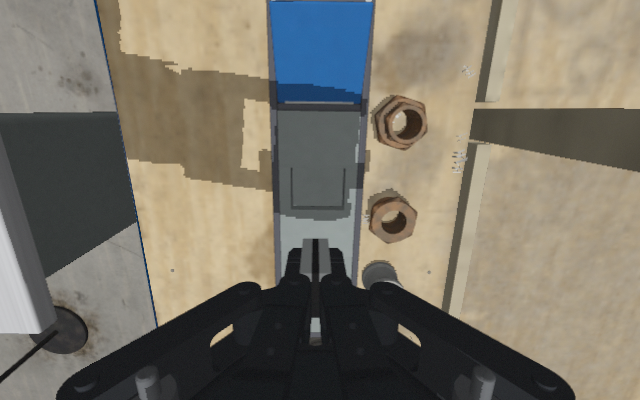

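The picture shows the hatch up (blue, rows 0–100) and the catch sunk at (320,187). The catch face is 8 mm below the panel, so it is fully in. The hatch angle is 0.49 rad, the hand is clear, and the fittings in view stand where they did.

```bash
python3 -c "
from bench import *
print(sign_off())"
```

```text
the job is handed in; nothing more can be done
None
```

The catch is fully pressed in and the blue hatch stands open; the job is handed in at about 7.4 s of the 51 s allowed.

- **Finding the catch:** I found it by sight rather than by feeling along the whole panel. The wrist picture showed its outline and the depth image a 2 mm recess, both at y = +48 mm on the panel. The top camera placed it about 3 to 4 mm away from the wrist camera's position, which is within the plate's margin.
- **Pressing it:** With the fingers shut, I pressed straight down. The plate slid about 6 mm under roughly 8 N and then hit a firm stop, where the force rose to about 39 N.
- **Last checks:** The catch face sits about 8 mm below the panel, which means fully in. The hatch measures about 0.49 rad, and the wrist force is near zero with the hand about 130 mm above the panel.
- **Not checked:** I did not re-measure the loose fittings. The three in the last wrist view look unmoved; the tee and the reducer were out of that view, but the arm never went near them at bench height.

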